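# Zero the film-thickness gauge on the bare glass coupon

## Task

Set up the dial thickness gauge so that varnish films can be compared with the bare glass: slide the gauge down its column, gently, until its foot rests on the bare glass coupon on the anvil and the needle has gone round by about a third of a turn (a quarter to a half). Then turn the bezel of the dial until its zero mark stands exactly under the needle's tip, and let go, leaving the coupon where it lies and the other things on the table undisturbed.

Things in the scene. Friction and masses are not known exactly. Their poses are not given: they have to be found in the camera images.
- dial_centre (a point): Centre of the gauge's dial, on its vertical axis, half-way up the bezel: a knurled steel ring 60 mm across and 16 mm high (8 mm above and below this point) that lies face up at the top of the gauge, carries the white dial face and turns without end. Grip it by its sides. About 0.08 N m of friction holds it where it is left. Below it the dial body is narrower (53 mm) for 12 mm.
- carriage (a joint): How far the gauge (dial, arm, sleeve) has been slid straight down its column, m; 0 at the top, travel 0.042, starts at 0 to 0.008. Friction holds it where it is left: about 6 N of push moves it down, 12 N of pull up, so a push or pull on the bezel while turning it shifts it too. It can be pushed or pulled by the bezel or by the arm to the column (24 mm wide, its top 26 mm below dial_centre).
- stand: Cast grey stand, 190 x 120 mm, fixed to the table; origin at the centre of its underside, x axis pointing from the dial's axis (at x = -45 mm) to the round steel column (at x = 52 mm, 25 mm thick, top 160 mm above the table). Turned by up to 23 degrees, column on the side away from the robot.
- needle_tip (a point): Tip of the black needle, 20 mm from the dial's centre, just above the face and 5 mm below the bezel's rim.
- needle (a joint): Angle of the needle, rad, growing clockwise seen from above. It is 0 while the foot is free (needle points at the column) and is geared to the plunger: one turn (6.283) for 10 mm, so 0.628 for each mm that the gauge is lowered once the foot touches. A third of a turn is 2.1; a quarter to a half is 1.57 to 3.14.
- zero_mark (a point): Point at the zero mark, 20 mm from the dial's centre, where the needle's tip must come to stand above it. The zero mark is the one broad black bar at the edge of the face with a small ring inside it; the other 49 strokes are thin. It turns with the bezel.
- bezel (a joint): Angle of the zero mark, rad, growing clockwise seen from above, 0 when it points at the column: measured from the same direction as the needle, so the mark is under the needle when the two are equal or differ by a whole turn (6.283). Starts at -1.4 to 0.4.
- foot (a point): Centre of the underside of the gauge's foot, a flat steel disc 16 mm across at the lower end of the sprung plunger, straight below the dial (92 mm below dial_centre when free). It starts 8 to 26 mm above the coupon. The spring presses with 1 to 2 N over its 10 mm of travel; past that (a whole turn of the needle) it is solid and any push goes into the glass.
- coupon_centre (a point): Centre of the bare glass coupon, a clear plate 60 x 40 x 6 mm lying loose and flat under the foot on the stand's round steel anvil (52 mm across; its height, set by a screw, differs each time). Must not be shifted or pressed hard.
- coated_1_centre (a point): Centre of a loose glass coupon, 60 x 40 x 6 mm, with an amber varnish film, lying on the table to the right: not to be disturbed.
- coated_2_centre (a point): The same: a second coated coupon.
- loupe: Folded pocket loupe, 36 x 52 x 14 mm, lying on the table to the right: not to be disturbed.
- sample_vial_5: Sample vial with black cap, 45 x 56 x 124 mm, standing on the table to the left (origin at its underside): not to be disturbed.
Mind the look-alikes: they are no part of the job. There is more than one size of the stand; the job needs the larger.

How it is judged:
By the outcome, as a careful person would: the job done as asked, in the order asked, and still so for the second after the job is handed in, with the robot touching nothing.
It also fails if it takes over 56 s, if anything falls off the work surface, if the arm or the gripper's body presses on something with over 40 N, if the wrist force passes 120 N, or if a joint passes its speed limit or range.

## Robot

A 6-joint arm with a two-finger parallel gripper is mounted at the origin on a cart in front of the work surface, level with it; the furniture and walls round the work are solid. World frame = base frame: x ahead of the robot, y to its left, z up, the work surface at z = 0. Lengths are in mm, angles in rad, forces in N, time in s.
With the tool pointing down it reaches from about 350 to 975 mm from the base axis. Payload 7.1 kg.
Tool frame: the origin (TCP) lies on the mounting face of the last link; the fingertips stand 182 mm ahead of it and the grasp point (between the pads) lies 163 mm ahead of it (ctrl.tcp_to_tips is the distance from the TCP to the fingertips, in mm); z points along the fingers, y is the direction in which the jaws open and shut (so a half turn about z gives the same grasp; the last joint's range is limited). The gripper opens to 88 mm and grips with 3 to 60 N. Pads are 20 mm wide; open, the fingers measure 115 mm over their backs; the gripper's body (75 mm by 178 mm) begins 61 mm behind the grasp point.
Start: joints at [1.322, 0.423, 1.63, -0, 1.089, -0.019], TCP at [142.333, 608.562, 404.675] pointing down, gripper open.
Joint ranges: [-3, 3], [-0.9, 2.11], [0.09, 2.58], [-1.31, 4.45], [0.11, 2.69], [-2.54, 2.54]. Speed limits (rad/s): [2.39, 2.39, 3.01, 3.14, 3.14, 3.14].

## Interface

Orientations are given as a rotation vector (axis times angle).
In Python, from workcell import ctrl gives the robot as it stands. The module is installed in compiled form; this text tells all that it offers.
- The arm moves only by the tool send_rows, never from a script. Its argument "commands" is a list of rows, each an object with "translation": the shift along the world's x, y, z normalised to -1 to 1, where 1 is 0.1 m, a list of three; "twist": the turn, a rotation vector about the world's x, y, z normalised to -1 to 1, where 1 is 0.5 rad, a list of three. A call has exactly 10 rows; each row is the pose to reach, as a shift and turn from the pose commanded when the call began; what a row does not reach only later rows make up. A row lasts 1/10 s, in which the tool goes at most 50 mm and 8.59 degrees, less where a joint would pass 70% of its speed; a pose out of reach is approached as far as the arm can. A call with a number of a shift or a turn outside -1 to 1 is refused whole. A call with a gripper value outside its range is refused whole. "grip" is the closure, from -1 (fully open) to 1 (shut), set as the call begins (left out, the last holds). The fingers move at their own pace and stop on an object; the grip force is fixed at half the most. Time passes only in rows, so rows that repeat a pose let the fingers close, or fill a call up. It gives the time, the measured TCP pose, the force and the opening at its end, in the units of the state.
- ctrl.get_obs(): the state, without advancing time (a new reading comes with each control period).
- ctrl.get_image(name): name is "side" or "top"; returns a dict with "img" (400x640x3 uint8, red, green, blue), "intrinsics" (3x3 intrinsics, pixels), "dist" ([k1, k2, p1, p2, k3] as OpenCV has them; the pictures are not rectified), "cam_to_world" (4x4, takes a point from camera to world coordinates). Camera axes: x right, y down, z forward; pixel columns grow to the right and rows downward; lengths in mm; the calibration is good to about 2 mm. A picture is of the moment at which its call begins. There is no depth.
- ctrl.close_job(): hands the job in, once; it reports no verdict.
The state is a dict: "t": time; "qpos": joint angles; "qvel": joint speeds; "joint_torque": joint torques, N m; "ee_pos": TCP position; "orientation": TCP orientation; "ft_force": force on the tool from outside, world axes, zero at the start; "moment": the same for the moment, N m; "width": finger opening in mm.
Only numpy, scipy, OpenCV 4.12 (cv2) and the standard library are available. Lean on these libraries where they do the work, as an engineer would, in place of code of your own. Each camera call takes 0.05 s, during which the arm holds its last target. There are 200 camera calls.

## Working session

There is one attempt and no reset: what is moved stays moved. The work goes in short steps, Python scripts to look and compute and a tool call to move; the robot and the scene stay as the last step left them, time stands still between calls to the robot, and variables do not carry over. Pictures are saved under pics/ and viewed, about 8 in all and at most 12, crops included, and the job is handed in when it is done.

Besides the shell and the picture viewer there is one more tool, called after "Call:" as name(argument=value, ...), one argument or row to a line, values as JSON. send_rows: Moves the arm, as the interface text tells. Its arguments: {"type":"object","properties":{"commands":{"type":"array","items":{"type":"object","properties":{"translation":{"type":"array","items":{"type":"number"}},"twist":{"type":"array","items":{"type":"number"}}}}},"grip":{"type":"number"}},"required":["commands"]}

```bash
mkdir -p pics
cat > h.py <<'E'
import numpy as np, cv2
from workcell import ctrl
def snap(name,fn):
    d=ctrl.get_image(name); cv2.imwrite(f'pics/{fn}.png',d['img'][:,:,::-1]); 
    np.savez(f'pics/{fn}.npz',K=d['intrinsics'],D=d['dist'],T=d['cam_to_world']); return d
def ray(fn,uv,z):
    d=np.load(f'pics/{fn}.npz'); p=cv2.undistortPoints(np.array([[uv]],float),d['K'],d['D'])[0,0]
    T=d['T']; v=T[:3,:3]@np.array([p[0],p[1],1]); o=T[:3,3]; return o+v*(z-o[2])/v[2]
def proj(fn,P):
    d=np.load(f'pics/{fn}.npz'); T=np.linalg.inv(d['T']); P=np.atleast_2d(np.array(P,float))
    return cv2.projectPoints(P,cv2.Rodrigues(T[:3,:3])[0],T[:3,3],d['K'],d['D'])[0][:,0]
E
python3 - <<'E'
from h import *
np.set_printoptions(precision=2,suppress=True)
for n in('top','side'):
    d=snap(n,n+'0'); print(n,d['cam_to_world'],d['intrinsics'][0,0])
a=cv2.imread('pics/top0.png');b=cv2.imread('pics/side0.png')
print(ctrl.get_obs())
E
```

```text
top [[  -0.01   -0.99    0.17  347.9 ]
 [  -1.      0.01    0.01 -135.25]
 [  -0.01   -0.17   -0.99 1147.29]
 [   0.      0.      0.      1.  ]] 400.4986028807547
side [[    0.99    -0.04     0.1    403.61]
 [   -0.11    -0.44     0.89 -1132.37]
 [    0.01    -0.9     -0.44   627.15]
 [    0.       0.       0.       1.  ]] 509.01782765265745
{'t': 0.1, 'qpos': array([ 1.32,  0.42,  1.63,  0.  ,  1.09, -0.02]), 'qvel': array([-0., -0., -0.,  0., -0.,  0.]), 'joint_torque': array([ -0.  , -54.56, -27.43,   0.06,   0.02,  -0.  ]), 'ee_pos': array([142.27, 608.33, 403.97]), 'orientation': array([-0.36, -3.12,  0.  ]), 'ft_force': array([ 0.9 , -0.88,  0.67]), 'moment': array([-0.01,  0.06,  0.01]), 'width': 87.90290060386349}
```

View pics/top0.png

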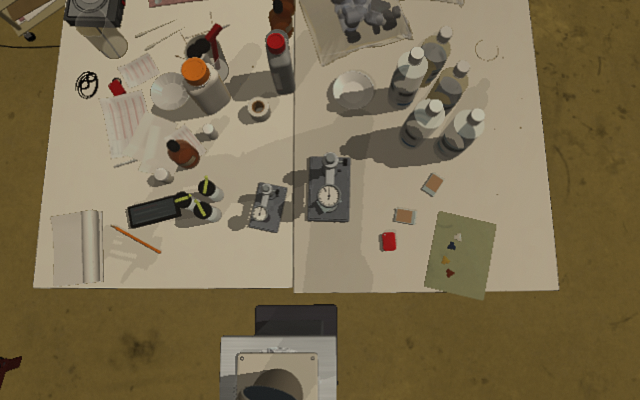

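View pics/side0.png

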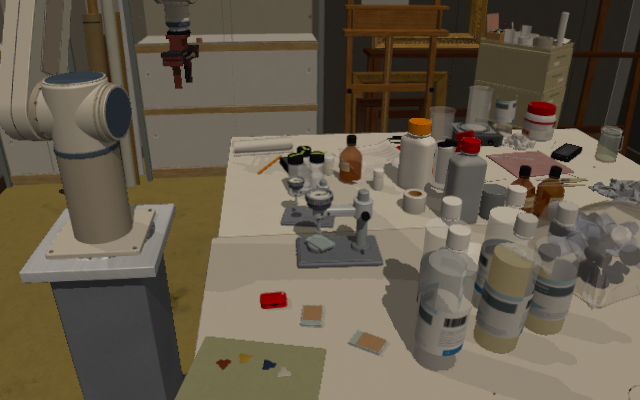

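Top: the larger stand is at about (328,190) with its dial near (328,197); the smaller look-alike is at (265,208). I'll enlarge both.

Run:
```python
from h import *
a=cv2.imread('pics/top0.png')[145:230,285:370];b=cv2.imread('pics/side0.png')[170:275,280:390]
a=cv2.resize(a,(600,600),interpolation=cv2.INTER_CUBIC)
cv2.imwrite('pics/c0.png',a)
cv2.imwrite('pics/c1.png',cv2.resize(b,None,fx=5.5,fy=5.5,interpolation=cv2.INTER_CUBIC))
```

```text
(no output)
```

View pics/c0.png

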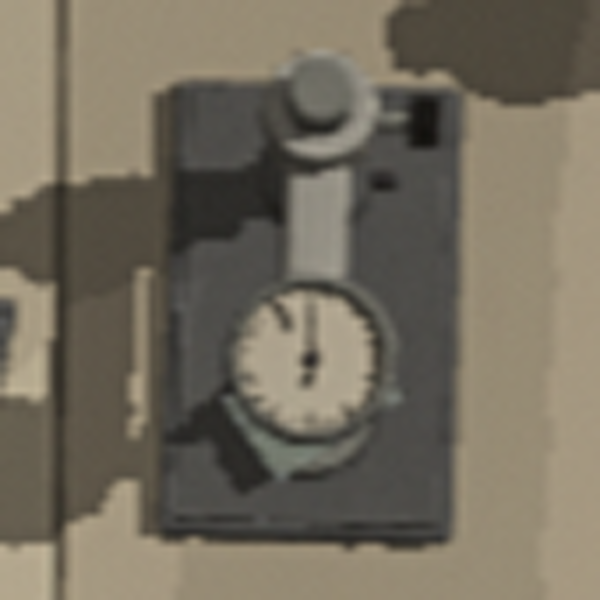

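View pics/c1.png

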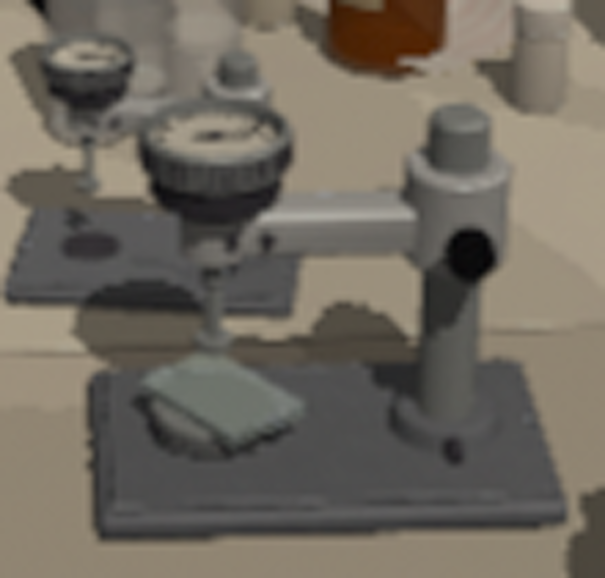

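Run:
```python
from h import *
from scipy.optimize import least_squares
np.set_printoptions(precision=1,suppress=True)
A=lambda u,v:(285+u/7.06-.5,145+v/7.06-.5)
B=lambda u,v:(280+u/5.5-.5,170+v/5.5-.5)
t=A(312,359);s=B(216,135)
f=lambda P:np.r_[proj('top0',P)[0]-t,proj('side0',P)[0]-s]
r=least_squares(f,[500,-100,150]);print('rim top centre',r.x,r.fun)
c=ray('top0',A(321,90),160);print('col top',c, ray('side0',B(460,115),160))
d=c-r.x;print('dist',np.hypot(*d[:2]),'yaw',np.degrees(np.arctan2(d[1],d[0])))
# stand corners
for p in [(172,85),(462,90),(452,535),(160,530)]: print(ray('top0',A(*p),18))
for p in [(145,385),(215,355),(303,402),(230,440)]: print('coup?',[ray('side0',B(*p),z) for z in (30,40,50)])
print('vials', [ray('top0',p,124) for p in [(207,186),(204,209)]],[ray('top0',p,60) for p in [(265,187),(261,213)]])
```

```text
rim top centre [ 517.8 -143.1  154.1] [ 0.  -0.1 -0.1  0. ]
col top [ 614.7 -147.2  160. ] [ 614.8 -145.9  160. ]
dist 97.01432904868115 yaw -2.3925415141105772
[655.8 -87.5  18. ]
[ 652.6 -206.9   18. ]
[ 468.8 -199.7   18. ]
[471.6 -82.6  18. ]
coup? [array([ 491.4, -123.4,   30. ]), array([ 490. , -140.3,   40. ]), array([ 488.5, -157.1,   50. ])]
coup? [array([ 523.4, -101.1,   30. ]), array([ 521.4, -118.4,   40. ]), array([ 519.4, -135.6,   50. ])]
coup? [array([ 555.4, -143.4,   30. ]), array([ 552.9, -159.9,   40. ]), array([ 550.4, -176.5,   50. ])]
coup? [array([ 521.8, -170.2,   30. ]), array([ 519.9, -186.3,   40. ]), array([ 517.9, -202.4,   50. ])]
vials [array([550., 175., 124.]), array([489.2, 180.3, 124. ])] [array([558.4,  32.4,  60. ]), array([485.9,  42.1,  60. ])]
```

Call:
send_rows(
  commands=[
    {"translation": [0.03,-0.06,0]},
    {"translation": [0.08,-0.16,0]},
    {"translation": [0.13,-0.27,-0.01]},
    {"translation": [0.19,-0.38,-0.02]},
    {"translation": [0.25,-0.5,-0.03]},
    {"translation": [0.31,-0.62,-0.04]},
    {"translation": [0.37,-0.74,-0.05]},
    {"translation": [0.42,-0.84,-0.05]},
    {"translation": [0.46,-0.92,-0.05]},
    {"translation": [0.5,-1,-0.05]},
  ],
  grip=-1,
)

```text
validation failed for argument at $.co...
```

Call:
send_rows(
  commands=[
    {"translation": [0.05,-0.1,0],"twist": [0,0,0]},
    {"translation": [0.1,-0.2,0],"twist": [0,0,0]},
    {"translation": [0.15,-0.3,-0.01],"twist": [0,0,0]},
    {"translation": [0.2,-0.4,-0.02],"twist": [0,0,0]},
    {"translation": [0.25,-0.5,-0.03],"twist": [0,0,0]},
    {"translation": [0.3,-0.6,-0.04],"twist": [0,0,0]},
    {"translation": [0.35,-0.7,-0.05],"twist": [0,0,0]},
    {"translation": [0.4,-0.8,-0.05],"twist": [0,0,0]},
    {"translation": [0.45,-0.9,-0.05],"twist": [0,0,0]},
    {"translation": [0.5,-1,-0.05],"twist": [0,0,0]},
  ],
  grip=-1.0,
)

```text
t: 1.1
ee_pos: [192.7, 507.7, 399.7]
orientation: [0.36, 3.121, 0.0]
ft_force: [0.2, 0.0, -0.0]
width: 87.9
```

Call:
send_rows(
  commands=[
    {"translation": [0.05,-0.1,0],"twist": [0,0,0]},
    {"translation": [0.1,-0.2,0],"twist": [0,0,0]},
    {"translation": [0.15,-0.3,0],"twist": [0,0,0]},
    {"translation": [0.2,-0.4,0],"twist": [0,0,0]},
    {"translation": [0.25,-0.5,0],"twist": [0,0,0]},
    {"translation": [0.3,-0.6,0],"twist": [0,0,0]},
    {"translation": [0.35,-0.7,0],"twist": [0,0,0]},
    {"translation": [0.4,-0.8,0],"twist": [0,0,0]},
    {"translation": [0.45,-0.9,0],"twist": [0,0,0]},
    {"translation": [0.5,-1,0],"twist": [0,0,0]},
  ],
)

```text
t: 2.1
ee_pos: [242.7, 407.7, 399.7]
orientation: [0.36, 3.121, 0.0]
ft_force: [0.1, 0.1, 0.2]
width: 87.9
```

Call:
send_rows(
  commands=[
    {"translation": [0.05,-0.1,0],"twist": [0,0,0]},
    {"translation": [0.1,-0.2,0],"twist": [0,0,0]},
    {"translation": [0.15,-0.3,0],"twist": [0,0,0]},
    {"translation": [0.2,-0.4,0],"twist": [0,0,0]},
    {"translation": [0.25,-0.5,0],"twist": [0,0,0]},
    {"translation": [0.3,-0.6,0],"twist": [0,0,0]},
    {"translation": [0.35,-0.7,0],"twist": [0,0,0]},
    {"translation": [0.4,-0.8,0],"twist": [0,0,0]},
    {"translation": [0.45,-0.9,0],"twist": [0,0,0]},
    {"translation": [0.5,-1,0],"twist": [0,0,0]},
  ],
)

```text
t: 3.1
ee_pos: [292.7, 307.7, 399.7]
orientation: [0.36, 3.121, 0.0]
ft_force: [0.3, -0.4, 0.5]
width: 87.7
```

Call:
send_rows(
  commands=[
    {"translation": [0.05,-0.1,0],"twist": [0,0,0]},
    {"translation": [0.1,-0.2,0],"twist": [0,0,0]},
    {"translation": [0.15,-0.3,0],"twist": [0,0,0]},
    {"translation": [0.2,-0.4,0],"twist": [0,0,0]},
    {"translation": [0.25,-0.5,0],"twist": [0,0,0]},
    {"translation": [0.3,-0.6,0],"twist": [0,0,0]},
    {"translation": [0.35,-0.7,0],"twist": [0,0,0]},
    {"translation": [0.4,-0.8,0],"twist": [0,0,0]},
    {"translation": [0.45,-0.9,0],"twist": [0,0,0]},
    {"translation": [0.5,-1,0],"twist": [0,0,0]},
  ],
)

```text
t: 4.1
ee_pos: [342.7, 207.7, 399.7]
orientation: [0.36, 3.121, 0.0]
ft_force: [0.4, 0.2, 0.3]
width: 87.7
```

Call:
send_rows(
  commands=[
    {"translation": [0.05,-0.1,0],"twist": [0,0,0]},
    {"translation": [0.1,-0.2,0],"twist": [0,0,0]},
    {"translation": [0.15,-0.3,0],"twist": [0,0,0]},
    {"translation": [0.2,-0.4,0],"twist": [0,0,0]},
    {"translation": [0.25,-0.5,0],"twist": [0,0,0]},
    {"translation": [0.3,-0.6,0],"twist": [0,0,0]},
    {"translation": [0.35,-0.7,0],"twist": [0,0,0]},
    {"translation": [0.4,-0.8,0],"twist": [0,0,0]},
    {"translation": [0.45,-0.9,0],"twist": [0,0,0]},
    {"translation": [0.5,-1,0],"twist": [0,0,0]},
  ],
)

```text
t: 5.1
ee_pos: [392.7, 107.7, 399.7]
orientation: [-0.36, -3.121, 0.0]
ft_force: [-0.3, 0.7, 0.5]
width: 87.8
```

Call:
send_rows(
  commands=[
    {"translation": [0.05,-0.1,0],"twist": [0,0,0]},
    {"translation": [0.1,-0.2,0],"twist": [0,0,0]},
    {"translation": [0.15,-0.3,0],"twist": [0,0,0]},
    {"translation": [0.2,-0.4,0],"twist": [0,0,0]},
    {"translation": [0.25,-0.5,0],"twist": [0,0,0]},
    {"translation": [0.3,-0.6,0],"twist": [0,0,0]},
    {"translation": [0.35,-0.7,0],"twist": [0,0,0]},
    {"translation": [0.4,-0.8,0],"twist": [0,0,0]},
    {"translation": [0.45,-0.9,0],"twist": [0,0,0]},
    {"translation": [0.5,-1,0],"twist": [0,0,0]},
  ],
)

```text
t: 6.1
ee_pos: [442.7, 7.7, 399.7]
orientation: [0.36, 3.121, 0.0]
ft_force: [0.3, 0.1, -0.8]
width: 87.7
```

Call:
send_rows(
  commands=[
    {"translation": [0.05,-0.1,0],"twist": [0,0,0]},
    {"translation": [0.1,-0.2,0],"twist": [0,0,0]},
    {"translation": [0.15,-0.3,0],"twist": [0,0,0]},
    {"translation": [0.2,-0.4,0],"twist": [0,0,0]},
    {"translation": [0.25,-0.5,0],"twist": [0,0,0]},
    {"translation": [0.3,-0.6,0],"twist": [0,0,0]},
    {"translation": [0.35,-0.7,0],"twist": [0,0,0]},
    {"translation": [0.4,-0.8,0],"twist": [0,0,0]},
    {"translation": [0.45,-0.9,0],"twist": [0,0,0]},
    {"translation": [0.5,-1,0],"twist": [0,0,0]},
  ],
)

```text
t: 7.1
ee_pos: [492.7, -92.3, 399.7]
orientation: [-0.36, -3.121, 0.0]
ft_force: [0.8, -0.1, -0.3]
width: 87.7
```

Call:
send_rows(
  commands=[
    {"translation": [0.05,-0.1,0],"twist": [0,0,0]},
    {"translation": [0.1,-0.2,-0.05],"twist": [0,0,0]},
    {"translation": [0.15,-0.3,-0.1],"twist": [0,0,0]},
    {"translation": [0.2,-0.4,-0.15],"twist": [0,0,0]},
    {"translation": [0.25,-0.5,-0.2],"twist": [0,0,0]},
    {"translation": [0.25,-0.51,-0.25],"twist": [0,0,0]},
    {"translation": [0.25,-0.51,-0.28],"twist": [0,0,0]},
    {"translation": [0.25,-0.51,-0.3],"twist": [0,0,0]},
    {"translation": [0.25,-0.51,-0.3],"twist": [0,0,0]},
    {"translation": [0.25,-0.51,-0.3],"twist": [0,0,0]},
  ],
)

```text
t: 8.1
ee_pos: [517.3, -142.1, 369.8]
orientation: [0.359, 3.121, 0.0]
ft_force: [-0.4, 0.3, -0.2]
width: 87.7
```

Run:
```python
from h import *
snap('side','s1'); o=ctrl.get_obs(); print(o['qpos'],o['ee_pos'])
a=cv2.imread('pics/s1.png')[110:275,250:420]
cv2.imwrite('pics/s1c.png',cv2.resize(a,None,fx=3.5,fy=3.5,interpolation=cv2.INTER_CUBIC))
```

```text
[-2.90391070e-01  3.39702366e-01  1.85372009e+00 -2.05035464e-07
  9.47792351e-01 -1.63179535e+00] [ 517.33920836 -142.18101363  369.94054372]
```

View pics/s1c.png

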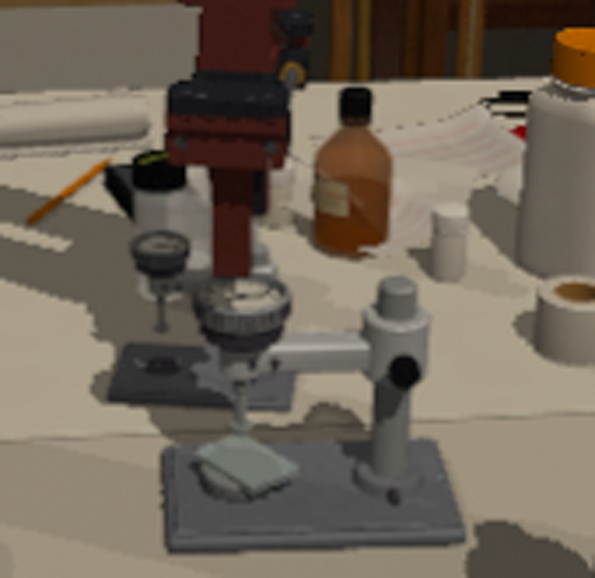

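The fingers hang evenly either side of the dial (crop about (243,295)). Wrist joint at -1.63 leaves room for 4 rad clockwise. Descending.

Call:
send_rows(
  commands=[
    {"translation": [0,-0.01,-0.06],"twist": [0,0,0]},
    {"translation": [0.0,-0.01,-0.12],"twist": [0,0,0]},
    {"translation": [0,-0.01,-0.18],"twist": [0,0,0]},
    {"translation": [0,-0.01,-0.25],"twist": [0,0,0]},
    {"translation": [0,-0.01,-0.32],"twist": [0,0,0]},
    {"translation": [0,-0.01,-0.39],"twist": [0,0,0]},
    {"translation": [0,-0.01,-0.45],"twist": [0,0,0]},
    {"translation": [0,-0.01,-0.5],"twist": [0,0,0]},
    {"translation": [0,-0.01,-0.56],"twist": [0,0,0]},
    {"translation": [0,-0.01,-0.56],"twist": [0,0,0]},
  ],
)

```text
t: 9.15
ee_pos: [517.1, -143.4, 312.8]
orientation: [-0.36, -3.12, -0.0]
ft_force: [-0.2, -0.8, 0.5]
width: 87.8
```

Call:
send_rows(
  commands=[
    {"translation": [0,0,0],"twist": [0,0,0]},
    {"translation": [0,0,0],"twist": [0,0,0]},
    {"translation": [0,0,0],"twist": [0,0,0]},
    {"translation": [0,0,0],"twist": [0,0,0]},
    {"translation": [0,0,0],"twist": [0,0,0]},
    {"translation": [0,0,0],"twist": [0,0,0]},
    {"translation": [0,0,0],"twist": [0,0,0]},
    {"translation": [0,0,0],"twist": [0,0,0]},
    {"translation": [0,0,0],"twist": [0,0,0]},
    {"translation": [0,0,0],"twist": [0,0,0]},
  ],
  grip=1.0,
)

```text
t: 10.15
ee_pos: [517.5, -143.3, 313.9]
orientation: [0.36, 3.12, 0.0]
ft_force: [0.5, 5.7, 5.5]
width: 59.2
```

Call:
send_rows(
  commands=[
    {"translation": [0,0,-0.01],"twist": [0,0,0]},
    {"translation": [0,0,-0.02],"twist": [0,0,0]},
    {"translation": [0,0,-0.03],"twist": [0,0,0]},
    {"translation": [0,0,-0.04],"twist": [0,0,0]},
    {"translation": [0,0,-0.055],"twist": [0,0,0]},
    {"translation": [0,0,-0.07],"twist": [0,0,0]},
    {"translation": [0,0,-0.085],"twist": [0,0,0]},
    {"translation": [0,0,-0.1],"twist": [0,0,0]},
    {"translation": [0,0,-0.11],"twist": [0,0,0]},
    {"translation": [0,0,-0.12],"twist": [0,0,0]},
  ],
)

```text
t: 11.15
ee_pos: [517.5, -143.3, 301.9]
orientation: [0.36, 3.12, 0.0]
ft_force: [0.2, 5.9, 6.5]
width: 59.7
```

Run:
```python
from h import *
snap('side','s2'); o=ctrl.get_obs(); print(o['ft_force'],o['ee_pos'])
a=cv2.imread('pics/s2.png')[165:275,270:380]
cv2.imwrite('pics/s2c.png',cv2.resize(a,None,fx=5.4,fy=5.4,interpolation=cv2.INTER_CUBIC))
print(proj('s2',[[517.8,-143.1,54],[517.8,-143.1,42],[517.8,-143.1,36]]), 'crop offset 270,165 x5.4')
```

```text
[0.35392119 5.0114154  4.49101793] [ 517.47186212 -143.31060588  301.75640576]
[[318.27160113 234.1842615 ]
 [318.22514638 238.78457466]
 [318.20207678 241.06838276]] crop offset 270,165 x5.4
```

View pics/s2c.png

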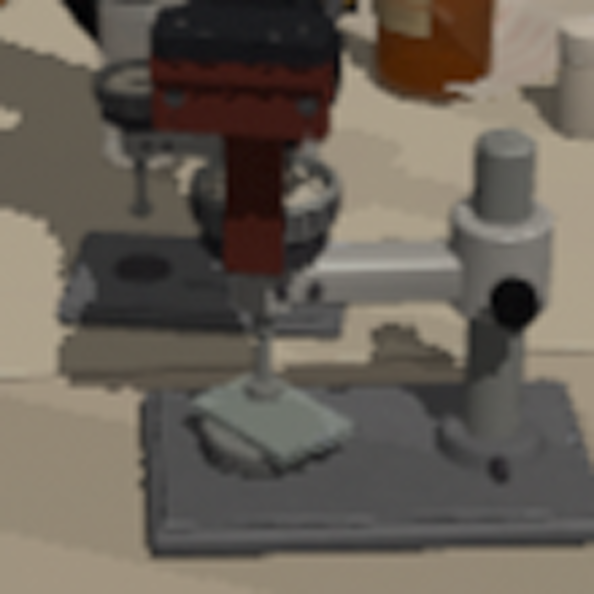

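Call:
send_rows(
  commands=[
    {"translation": [0,0,-0.005],"twist": [0,0,0]},
    {"translation": [0,0,-0.01],"twist": [0,0,0]},
    {"translation": [0,0,-0.015],"twist": [0,0,0]},
    {"translation": [0,0,-0.02],"twist": [0,0,0]},
    {"translation": [0,0,-0.025],"twist": [0,0,0]},
    {"translation": [0,0,-0.03],"twist": [0,0,0]},
    {"translation": [0,0,-0.035],"twist": [0,0,0]},
    {"translation": [0,0,-0.04],"twist": [0,0,0]},
    {"translation": [0,0,-0.045],"twist": [0,0,0]},
    {"translation": [0,0,-0.05],"twist": [0,0,0]},
  ],
)

```text
t: 12.2
ee_pos: [517.5, -143.3, 296.9]
orientation: [0.36, 3.12, 0.0]
ft_force: [0.0, 5.4, 5.8]
width: 59.4
```

Call:
send_rows(
  commands=[
    {"translation": [0,0,-0.002],"twist": [0,0,0]},
    {"translation": [0,0,-0.004],"twist": [0,0,0]},
    {"translation": [0,0,-0.006],"twist": [0,0,0]},
    {"translation": [0,0,-0.008],"twist": [0,0,0]},
    {"translation": [0,0,-0.01],"twist": [0,0,0]},
    {"translation": [0,0,-0.012],"twist": [0,0,0]},
    {"translation": [0,0,-0.014],"twist": [0,0,0]},
    {"translation": [0,0,-0.016],"twist": [0,0,0]},
    {"translation": [0,0,-0.018],"twist": [0,0,0]},
    {"translation": [0,0,-0.02],"twist": [0,0,0]},
  ],
)

```text
t: 13.2
ee_pos: [517.5, -143.3, 294.9]
orientation: [0.36, 3.12, 0.0]
ft_force: [-0.4, 5.3, 5.0]
width: 59.3
```

Run:
```python
from h import *
d=[ctrl.get_image('side') for _ in range(1)]; snap('side','s3'); o=ctrl.get_obs(); print(o['ft_force'],o['ee_pos'])
out=[]
for f in('s2','s3'):
    a=cv2.imread(f'pics/{f}.png')[215:260,295:345]; out.append(cv2.resize(a,None,fx=7.5,fy=7.5,interpolation=cv2.INTER_CUBIC))
cv2.imwrite('pics/s3c.png',np.hstack(out))
```

```text
[-0.27682308  4.80436645  4.99241146] [ 517.46959126 -143.30028928  294.8534367 ]
```

View pics/s3c.png

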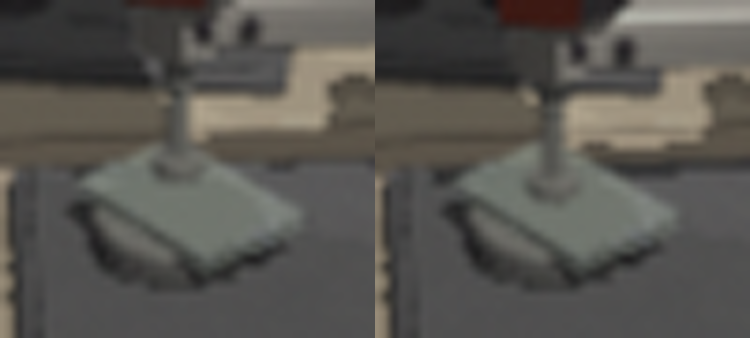

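Call:
send_rows(
  commands=[
    {"translation": [0,0,-0.003],"twist": [0,0,0]},
    {"translation": [0,0,-0.006],"twist": [0,0,0]},
    {"translation": [0,0,-0.009],"twist": [0,0,0]},
    {"translation": [0,0,-0.012],"twist": [0,0,0]},
    {"translation": [0,0,-0.015],"twist": [0,0,0]},
    {"translation": [0,0,-0.018],"twist": [0,0,0]},
    {"translation": [0,0,-0.021],"twist": [0,0,0]},
    {"translation": [0,0,-0.024],"twist": [0,0,0]},
    {"translation": [0,0,-0.027],"twist": [0,0,0]},
    {"translation": [0,0,-0.03],"twist": [0,0,0]},
  ],
)

```text
t: 14.3
ee_pos: [517.5, -143.3, 292.0]
orientation: [0.36, 3.12, 0.0]
ft_force: [-0.7, 4.6, 7.3]
width: 59.6
```

```bash
cat > foot.py <<'E'
from h import *
import sys
def col(f):
    a=cv2.imread(f'pics/{f}.png',0).astype(float); return a[222:256,315:323].mean(1)
if len(sys.argv)>1: snap('side',sys.argv[1])
for f in ['s2','s3']+sys.argv[1:]: print(f,np.round(col(f)).astype(int))
def dy(f,g,r0,r1,c0,c1):
    a=cv2.imread(f'pics/{f}.png',0);b=cv2.imread(f'pics/{g}.png',0)
    t=cv2.resize(a[r0:r1,c0:c1],None,fx=8,fy=8,interpolation=cv2.INTER_CUBIC)
    B=cv2.resize(b[r0-4:r1+10,c0-2:c1+2],None,fx=8,fy=8,interpolation=cv2.INTER_CUBIC)
    m=cv2.matchTemplate(B,t,cv2.TM_CCOEFF_NORMED); _,v,_,l=cv2.minMaxLoc(m); return l[1]/8-4,v
for g in ['s3']+sys.argv[1:]:
    print(g,'foot',dy('s2',g,231,241,311,325),'arm',dy('s2',g,205,225,330,375))
E
python3 foot.py s4
```

```text
s2 [ 82  72  64  68  69  86 114 111 112 109 102  94  92 100 102  94  94 105
 115 115 115 115 115 111 102  98  96  83  68  60  56  63  80  79]
s3 [ 66  73  83  78  60  73 102 109 108 109 102 102 107 104 106 102 102 101
  92  98 110 115 115 111 102  98  96  83  68  60  56  63  80  80]
s4 [ 58  63  73  83  78  74  86  92 105 102 102 102 109 104 106 100 102 102
  95  93 104 115 115 110 102  98  96  83  68  60  56  63  80  79]
s3 foot (0.5, 0.7971941828727722) arm (2.75, 0.9489733576774597)
s4 foot (0.375, 0.7165200114250183) arm (4.0, 0.9237146973609924)
```

Call:
send_rows(
  commands=[
    {"translation": [0,0,-0.002],"twist": [0,0,0]},
    {"translation": [0,0,-0.004],"twist": [0,0,0]},
    {"translation": [0,0,-0.006],"twist": [0,0,0]},
    {"translation": [0,0,-0.008],"twist": [0,0,0]},
    {"translation": [0,0,-0.01],"twist": [0,0,0]},
    {"translation": [0,0,-0.012],"twist": [0,0,0]},
    {"translation": [0,0,-0.014],"twist": [0,0,0]},
    {"translation": [0,0,-0.016],"twist": [0,0,0]},
    {"translation": [0,0,-0.018],"twist": [0,0,0]},
    {"translation": [0,0,-0.02],"twist": [0,0,0]},
  ],
)

```text
t: 15.35
ee_pos: [517.5, -143.3, 290.0]
orientation: [0.36, 3.12, 0.0]
ft_force: [0.3, 5.8, 7.5]
width: 59.2
```

```bash
python3 foot.py s5
```

```text
s2 [ 82  72  64  68  69  86 114 111 112 109 102  94  92 100 102  94  94 105
 115 115 115 115 115 111 102  98  96  83  68  60  56  63  80  79]
s3 [ 66  73  83  78  60  73 102 109 108 109 102 102 107 104 106 102 102 101
  92  98 110 115 115 111 102  98  96  83  68  60  56  63  80  80]
s5 [ 55  55  59  71  80  87  86  84  96 106 102 102 113 115 106 100 101 102
  95  93 104 115 114 111 102  98  96  83  68  60  55  63  80  80]
s3 foot (0.5, 0.7971941828727722) arm (2.75, 0.9489733576774597)
s5 foot (2.125, 0.6754000782966614) arm (4.875, 0.9122316837310791)
```

Call:
send_rows(
  commands=[
    {"translation": [0,0,0],"twist": [0,0,-0.1]},
    {"translation": [0,0,0],"twist": [0,0,-0.2]},
    {"translation": [0,0,0],"twist": [0,0,-0.3]},
    {"translation": [0,0,0],"twist": [0,0,-0.4]},
    {"translation": [0,0,0],"twist": [0,0,-0.5]},
    {"translation": [0,0,0],"twist": [0,0,-0.6]},
    {"translation": [0,0,0],"twist": [0,0,-0.7]},
    {"translation": [0,0,0],"twist": [0,0,-0.8]},
    {"translation": [0,0,0],"twist": [0,0,-0.9]},
    {"translation": [0,0,0],"twist": [0,0,-1]},
  ],
)

```text
t: 16.4
ee_pos: [517.5, -143.2, 290.0]
orientation: [1.124, 2.933, 0.001]
ft_force: [0.1, 5.5, 5.7]
width: 59.4
```

Run:
```python
from h import *
o=ctrl.get_obs(); print(o['ft_force'],o['moment'],o['ee_pos'],o['qpos'],o['width'])
```

```text
[0.08040448 5.54512635 5.67485955] [ 0.93547438 -0.05007726  0.12945414] [ 517.51720002 -143.24307296  290.00130683] [-2.92273996e-01  4.61177649e-01  1.89971935e+00  4.92318076e-04
  7.80230851e-01 -1.13174232e+00] 59.409628496640686
```

Rotates smoothly (q6 went from -1.63 to -1.13). Continue to 2.5 rad.

Call:
send_rows(
  commands=[
    {"translation": [0,0,0],"twist": [0,0,-0.1]},
    {"translation": [0,0,0],"twist": [0,0,-0.2]},
    {"translation": [0,0,0],"twist": [0,0,-0.3]},
    {"translation": [0,0,0],"twist": [0,0,-0.4]},
    {"translation": [0,0,0],"twist": [0,0,-0.5]},
    {"translation": [0,0,0],"twist": [0,0,-0.6]},
    {"translation": [0,0,0],"twist": [0,0,-0.7]},
    {"translation": [0,0,0],"twist": [0,0,-0.8]},
    {"translation": [0,0,0],"twist": [0,0,-0.9]},
    {"translation": [0,0,0],"twist": [0,0,-1]},
  ],
)

```text
t: 17.4
ee_pos: [517.6, -143.2, 290.0]
orientation: [1.814, 2.564, 0.001]
ft_force: [0.5, 6.1, 6.8]
width: 59.3
```

Call:
send_rows(
  commands=[
    {"translation": [0,0,0],"twist": [0,0,-0.1]},
    {"translation": [0,0,0],"twist": [0,0,-0.2]},
    {"translation": [0,0,0],"twist": [0,0,-0.3]},
    {"translation": [0,0,0],"twist": [0,0,-0.4]},
    {"translation": [0,0,0],"twist": [0,0,-0.5]},
    {"translation": [0,0,0],"twist": [0,0,-0.6]},
    {"translation": [0,0,0],"twist": [0,0,-0.7]},
    {"translation": [0,0,0],"twist": [0,0,-0.8]},
    {"translation": [0,0,0],"twist": [0,0,-0.9]},
    {"translation": [0,0,0],"twist": [0,0,-1]},
  ],
)

```text
t: 18.4
ee_pos: [517.7, -143.2, 290.0]
orientation: [2.392, 2.035, 0.001]
ft_force: [1.9, 6.4, 5.5]
width: 59.3
```

Call:
send_rows(
  commands=[
    {"translation": [0,0,0],"twist": [0,0,-0.1]},
    {"translation": [0,0,0],"twist": [0,0,-0.2]},
    {"translation": [0,0,0],"twist": [0,0,-0.3]},
    {"translation": [0,0,0],"twist": [0,0,-0.4]},
    {"translation": [0,0,0],"twist": [0,0,-0.5]},
    {"translation": [0,0,0],"twist": [0,0,-0.6]},
    {"translation": [0,0,0],"twist": [0,0,-0.7]},
    {"translation": [0,0,0],"twist": [0,0,-0.8]},
    {"translation": [0,0,0],"twist": [0,0,-0.9]},
    {"translation": [0,0,0],"twist": [0,0,-1]},
  ],
)

```text
t: 19.4
ee_pos: [517.7, -143.2, 290.0]
orientation: [2.822, 1.38, 0.002]
ft_force: [1.5, 5.8, 5.7]
width: 59.3
```

Call:
send_rows(
  commands=[
    {"translation": [0,0,0],"twist": [0,0,-0.1]},
    {"translation": [0,0,0],"twist": [0,0,-0.2]},
    {"translation": [0,0,0],"twist": [0,0,-0.3]},
    {"translation": [0,0,0],"twist": [0,0,-0.4]},
    {"translation": [0,0,0],"twist": [0,0,-0.5]},
    {"translation": [0,0,0],"twist": [0,0,-0.6]},
    {"translation": [0,0,0],"twist": [0,0,-0.7]},
    {"translation": [0,0,0],"twist": [0,0,-0.8]},
    {"translation": [0,0,0],"twist": [0,0,-0.9]},
    {"translation": [0,0,0],"twist": [0,0,-1]},
  ],
)

```text
t: 20.4
ee_pos: [517.7, -143.3, 290.0]
orientation: [3.076, 0.639, 0.002]
ft_force: [1.3, 5.2, 4.4]
width: 59.4
```

```bash
python3 foot.py s6
python3 - <<'E'
from h import *
o=ctrl.get_obs(); print(o['ft_force'],o['moment'],o['ee_pos'],o['qpos'],o['width'],o['t'])
E
```

```text
s2 [ 82  72  64  68  69  86 114 111 112 109 102  94  92 100 102  94  94 105
 115 115 115 115 115 111 102  98  96  83  68  60  56  63  80  79]
s3 [ 66  73  83  78  60  73 102 109 108 109 102 102 107 104 106 102 102 101
  92  98 110 115 115 111 102  98  96  83  68  60  56  63  80  80]
s6 [ 54  58  76  84  88  83  66  70  79  82  79  82  95 105 106 101 102 102
  96  94 105 116 115 112 103  99  97  84  69  61  56  63  80  80]
s3 foot (0.5, 0.7971941828727722) arm (2.75, 0.9489733576774597)
s6 foot (-0.625, 0.4366406500339508) arm (4.875, 0.8685234785079956)
[1.14317791 6.44298569 5.59687852] [ 0.84475357 -0.02910715 -0.04868863] [ 517.7217111  -143.28251175  289.99864952] [-2.92256628e-01  4.61338359e-01  1.89942742e+00  6.24375126e-04
  7.79782277e-01  8.71004494e-01] 59.40558992974496 20.45
```

Call:
send_rows(
  commands=[
    {"translation": [0,0,0],"twist": [0,0,0]},
    {"translation": [0,0,0],"twist": [0,0,0]},
    {"translation": [0,0,0],"twist": [0,0,0]},
    {"translation": [0,0,0],"twist": [0,0,0]},
    {"translation": [0,0,0.1],"twist": [0,0,0]},
    {"translation": [0,0,0.3],"twist": [0,0,0]},
    {"translation": [0,0,0.5],"twist": [0,0,0]},
    {"translation": [0,0,0.7],"twist": [0,0,0]},
    {"translation": [0,0.2,0.7],"twist": [0,0,0]},
    {"translation": [0,0.5,0.7],"twist": [0,0,0]},
  ],
  grip=-1.0,
)

```text
t: 21.45
ee_pos: [517.6, -93.9, 361.3]
orientation: [3.075, 0.639, 0.004]
ft_force: [0.0, -0.2, -0.1]
width: 88.0
```

Call:
send_rows(
  commands=[
    {"translation": [0,0.2,0],"twist": [0,0,0]},
    {"translation": [0,0.5,0],"twist": [0,0,0]},
    {"translation": [0,0.8,0],"twist": [0,0,0]},
    {"translation": [0,1,0],"twist": [0,0,0]},
    {"translation": [0,1,0],"twist": [0,0,0]},
    {"translation": [0,1,0],"twist": [0,0,0]},
    {"translation": [0,1,0],"twist": [0,0,0]},
    {"translation": [0,1,0],"twist": [0,0,0]},
    {"translation": [0,1,0],"twist": [0,0,0]},
    {"translation": [0,1,0],"twist": [0,0,0]},
  ],
)

```text
t: 22.45
ee_pos: [517.3, 6.0, 359.7]
orientation: [-3.075, -0.641, 0.0]
ft_force: [-0.5, -0.1, 0.1]
width: 87.7
```

Run:
```python
from h import *
snap('top','t1'); snap('side','s7'); o=ctrl.get_obs(); print(o['ee_pos'],o['t'],o['width'])
print(proj('t1',[517.8,-143.1,125]),proj('s7',[517.8,-143.1,125]))
a=cv2.imread('pics/t1.png')[180:212,312:344];b=cv2.imread('pics/s7.png')[186:218,302:334]
r=lambda x:cv2.resize(x,(400,400),interpolation=cv2.INTER_CUBIC)
cv2.imwrite('pics/t1c.png',np.hstack([r(a),r(b)]))
```

```text
[517.35610677   6.28692138 359.67804164] 22.55 87.78744096690603
[[328.6148341  197.13899322]] [[318.5552712  206.05066685]]
```

View pics/t1c.png

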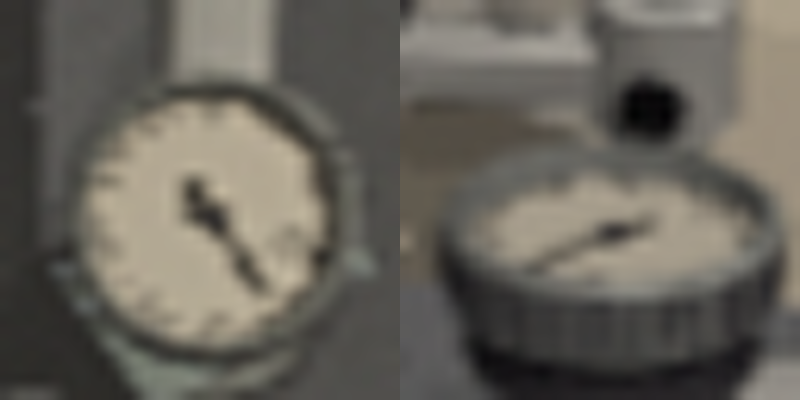

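```bash
cat > ang.py <<'E'
from h import *
import sys
np.set_printoptions(precision=2,suppress=True,linewidth=150)
YAW=np.radians(-2.4)
ZR=130.; ZF=125.
def polar(fn,c):
    img=cv2.imread(f'pics/{fn}.png',0).astype(np.float32)
    th=np.arange(0,2*np.pi,np.radians(1)); r=np.arange(3,27,.5)
    T,R=np.meshgrid(th,r); P=np.stack([c[0]+R*np.cos(YAW-T),c[1]+R*np.sin(YAW-T),np.full_like(T,ZF-(0 if True else 0))],-1).reshape(-1,3)
    uv=proj(fn,P).astype(np.float32).reshape(T.shape+(2,))
    return th,r,cv2.remap(img,uv[...,0],uv[...,1],cv2.INTER_CUBIC)
def centre(fn,box):
    img=cv2.imread(f'pics/{fn}.png'); x,y,w,h=box
    g=cv2.resize(img[y:y+h,x:x+w],None,fx=8,fy=8,interpolation=cv2.INTER_CUBIC)
    m=((g[...,2]>135)&(g[...,2].astype(int)-g[...,0]>15)).astype(np.uint8); m=cv2.morphologyEx(m,cv2.MORPH_OPEN,np.ones((9,9)))
    n,l,s,_=cv2.connectedComponentsWithStats(m); k=1+np.argmax(s[1:,4])
    cs,_=cv2.findContours((l==k).astype(np.uint8),0,1); hull=cv2.convexHull(max(cs,key=len)); e=cv2.fitEllipse(hull)
    uv=(np.array(e[0])+.5)/8-.5+[x,y]; return uv,np.array(e[1])/8,ray(fn,uv,ZF)
if __name__=='__main__':
    for fn,box in ((sys.argv[1],(312,178,34,36)),(sys.argv[2],(302,184,34,30))):
        uv,ax,c=centre(fn,box); print(fn,uv,ax,c)
        th,r,p=polar(fn,c)
        for lo,hi,n in((9,16,'needle'),(13,17,'ring'),(19.5,22.5,'bar')):
            q=p[(r>=lo)&(r<=hi)].mean(0); q=np.convolve(np.r_[q[-3:],q,q[:3]],np.ones(7)/7,'valid')
            i=[k for k in range(360) if q[k]==min(q[(k+np.arange(-8,9))%360])]; i=sorted(i,key=lambda k:q[k])[:5]
            print(n,[(k,round(float(q[k]))) for k in i],'med',np.median(q))
        cv2.imwrite(f'pics/pol_{fn}.png',cv2.resize(p.clip(0,255).astype(np.uint8)[::-1],(760,240),interpolation=cv2.INTER_LINEAR))
E
python3 ang.py t1 s7
python3 -c "
import cv2,numpy as np
cv2.imwrite('pics/polboth.png',np.vstack([cv2.imread('pics/pol_t1.png'),cv2.imread('pics/pol_s7.png')]))"
```

```text
t1 [327.92 197.2 ] [18.56 19.22] [ 517.66 -141.29  125.  ]
needle [(137, 87), (336, 157), (59, 168), (233, 168), (268, 168)] med 168.4255153111049
ring [(138, 84), (105, 153), (289, 167), (22, 167), (211, 167)] med 168.29205976213726
bar [(255, 132), (103, 132), (291, 133), (213, 138), (172, 140)] med 158.1816744123186
s7 [333.6  196.03] [13.77 30.91] [557.57 -95.82 125.  ]
needle [(210, 130), (133, 145), (255, 145), (96, 145), (295, 146)] med 145.99559238978793
ring [(212, 118), (137, 143), (96, 145), (256, 145), (295, 145)] med 145.956547328404
bar [(190, 85), (157, 97), (233, 111), (281, 146), (7, 146)] med 145.9821810041155
```

View pics/polboth.png

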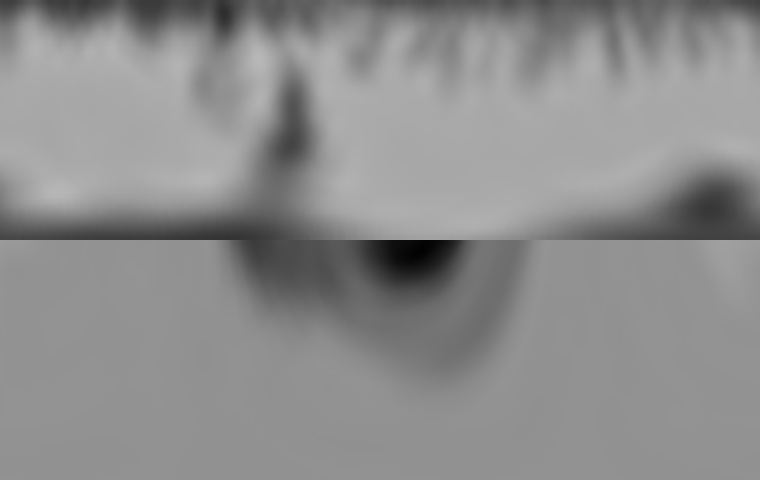

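Top crop: dial hub at about (208,213), needle tip (264,289), so the needle is at about 142° (2.47 rad, in range). The zero ring is at (290,238) with its bar at (320,255), about 107°. It needs about 0.60 rad more clockwise, so I'm going back to regrip.

Call:
send_rows(
  commands=[
    {"translation": [0,-0.2,0],"twist": [0,0,0]},
    {"translation": [0,-0.5,0],"twist": [0,0,0]},
    {"translation": [0,-0.8,0],"twist": [0,0,0]},
    {"translation": [0,-1,0],"twist": [0,0,0]},
    {"translation": [0,-1,0],"twist": [0,0,0]},
    {"translation": [0,-1,0],"twist": [0,0,0]},
    {"translation": [0,-1,0],"twist": [0,0,0]},
    {"translation": [0,-1,0],"twist": [0,0,0]},
    {"translation": [0,-1,0],"twist": [0,0,0]},
    {"translation": [0,-1,0],"twist": [0,0,0]},
  ],
)

```text
t: 23.55
ee_pos: [517.4, -92.9, 359.7]
orientation: [-3.075, -0.643, 0.0]
ft_force: [0.6, -0.1, 0.7]
width: 88.2
```

Call:
send_rows(
  commands=[
    {"translation": [0,-0.25,0],"twist": [0,0,0]},
    {"translation": [0,-0.49,0],"twist": [0,0,0]},
    {"translation": [0,-0.49,0],"twist": [0,0,0]},
    {"translation": [0,-0.49,-0.15],"twist": [0,0,0]},
    {"translation": [0,-0.49,-0.3],"twist": [0,0,0]},
    {"translation": [0,-0.49,-0.45],"twist": [0,0,0]},
    {"translation": [0,-0.49,-0.6],"twist": [0,0,0]},
    {"translation": [0,-0.49,-0.7],"twist": [0,0,0]},
    {"translation": [0,-0.49,-0.7],"twist": [0,0,0]},
    {"translation": [0,-0.49,-0.7],"twist": [0,0,0]},
  ],
)

```text
t: 24.55
ee_pos: [517.5, -142.2, 289.8]
orientation: [-3.075, -0.643, 0.0]
ft_force: [0.6, -0.5, 0.3]
width: 88.0
```

Call:
send_rows(
  commands=[
    {"translation": [0,0,0],"twist": [0,0,0]},
    {"translation": [0,0,0],"twist": [0,0,0]},
    {"translation": [0,0,0],"twist": [0,0,0]},
    {"translation": [0,0,0],"twist": [0,0,0]},
    {"translation": [0,0,0],"twist": [0,0,0]},
    {"translation": [0,0,0],"twist": [0,0,0]},
    {"translation": [0,0,0],"twist": [0,0,0]},
    {"translation": [0,0,0],"twist": [0,0,0]},
    {"translation": [0,0,0],"twist": [0,0,0]},
    {"translation": [0,0,0],"twist": [0,0,0]},
  ],
  grip=1.0,
)

```text
t: 25.55
ee_pos: [517.7, -142.9, 290.1]
orientation: [3.074, 0.642, 0.002]
ft_force: [-0.7, -5.3, 2.7]
width: 59.4
```

Call:
send_rows(
  commands=[
    {"translation": [0,0,0],"twist": [0,0,-0.1]},
    {"translation": [0,0,0],"twist": [0,0,-0.2]},
    {"translation": [0,0,0],"twist": [0,0,-0.3]},
    {"translation": [0,0,0],"twist": [0,0,-0.4]},
    {"translation": [0,0,0],"twist": [0,0,-0.5]},
    {"translation": [0,0,0],"twist": [0,0,-0.6]},
    {"translation": [0,0,0],"twist": [0,0,-0.7]},
    {"translation": [0,0,0],"twist": [0,0,-0.8]},
    {"translation": [0,0,0],"twist": [0,0,-0.9]},
    {"translation": [0,0,0],"twist": [0,0,-1]},
  ],
)

```text
t: 26.55
ee_pos: [517.6, -142.9, 290.1]
orientation: [3.137, -0.141, 0.002]
ft_force: [0.3, -6.5, 2.8]
width: 59.6
```

Call:
send_rows(
  commands=[
    {"translation": [0,0,0],"twist": [0,0,-0.1]},
    {"translation": [0,0,0],"twist": [0,0,-0.2]},
    {"translation": [0,0,0],"twist": [0,0,-0.2]},
    {"translation": [0,0,0],"twist": [0,0,-0.2]},
    {"translation": [0,0,0],"twist": [0,0,-0.2]},
    {"translation": [0,0,0],"twist": [0,0,-0.2]},
    {"translation": [0,0,0],"twist": [0,0,-0.2]},
    {"translation": [0,0,0],"twist": [0,0,-0.2]},
    {"translation": [0,0,0],"twist": [0,0,-0.2]},
    {"translation": [0,0,0],"twist": [0,0,-0.2]},
  ],
)

```text
t: 27.55
ee_pos: [517.6, -143.0, 290.1]
orientation: [3.127, -0.295, 0.002]
ft_force: [0.3, -6.0, 3.3]
width: 59.3
```

Call:
send_rows(
  commands=[
    {"translation": [0,0,0],"twist": [0,0,0]},
    {"translation": [0,0,0],"twist": [0,0,0]},
    {"translation": [0,0,0],"twist": [0,0,0]},
    {"translation": [0,0,0],"twist": [0,0,0]},
    {"translation": [0,0,0.1],"twist": [0,0,0]},
    {"translation": [0,0,0.3],"twist": [0,0,0]},
    {"translation": [0,0,0.5],"twist": [0,0,0]},
    {"translation": [0,0,0.7],"twist": [0,0,0]},
    {"translation": [0,0.2,0.7],"twist": [0,0,0]},
    {"translation": [0,0.5,0.7],"twist": [0,0,0]},
  ],
  grip=-1.0,
)

```text
t: 28.55
ee_pos: [517.6, -92.8, 361.3]
orientation: [3.127, -0.299, 0.004]
ft_force: [-0.2, -0.2, -0.4]
width: 87.9
```

Call:
send_rows(
  commands=[
    {"translation": [0,0.2,0],"twist": [0,0,0]},
    {"translation": [0,0.5,0],"twist": [0,0,0]},
    {"translation": [0,0.8,0],"twist": [0,0,0]},
    {"translation": [0,1,0],"twist": [0,0,0]},
    {"translation": [0,1,0],"twist": [0,0,0]},
    {"translation": [0,1,0],"twist": [0,0,0]},
    {"translation": [0,1,0],"twist": [0,0,0]},
    {"translation": [0,1,0],"twist": [0,0,0]},
    {"translation": [0,1,0],"twist": [0,0,0]},
    {"translation": [0,1,0],"twist": [0,0,0]},
  ],
)

```text
t: 29.55
ee_pos: [517.3, 7.0, 359.6]
orientation: [3.128, -0.296, -0.0]
ft_force: [-0.3, -0.1, 0.6]
width: 88.0
```

Run:
```python
from h import *
snap('top','t2'); snap('side','s8'); o=ctrl.get_obs(); print(o['ee_pos'],o['t'],o['width'])
a=cv2.imread('pics/t2.png')[180:212,312:344];b=cv2.imread('pics/s8.png')[186:218,302:334]
r=lambda x:cv2.resize(x,(400,400),interpolation=cv2.INTER_CUBIC)
cv2.imwrite('pics/t2c.png',np.hstack([r(a),r(b)]))
t1=cv2.imread('pics/t1.png',0).astype(int)[180:212,312:344];t2=cv2.imread('pics/t2.png',0).astype(int)[180:212,312:344]
np.set_printoptions(linewidth=200)
print(t2[10:27,11:29]); print((t2-t1)[10:27,11:29])
```

```text
[517.34882242   7.244486   359.65542437] 29.65 88.1217872786216
[[144 165 164 170 169 166 166 166 169 167 143  98  59  63  96  94  74  76]
 [149 167 168 168 169 168 168 168 169 172 169 163 130  77  69  81  82  79]
 [165 168 168 168 168 168 168 168 167 168 169 172 169 131  73  83 102  88]
 [167 168 169 169 168 168 169 168 168 168 168 170 173 138  67  61  86  86]
 [168 167 168 139 100 137 171 171 169 168 167 168 169 130  71  70  94  97]
 [167 169 169 128  57 116 170 170 169 167 169 169 171 164 122  65  88 101]
 [167 169 169 134  76  73  99 146 170 169 168 169 170 172 138  73  89 102]
 [167 169 169 138  84  54  56 131 172 171 167 168 170 173 133  66  87  98]
 [167 168 170 166 160 122  69 121 169 171 169 169 170 171 136  76  85  98]
 [168 168 169 170 173 167 139 109 139 169 171 169 170 157 115  75  86  95]
 [168 167 169 168 168 172 167 128  90 137 171 171 174 167 125  80  90 111]
 [169 168 169 168 168 171 171 136  71  95 153 172 173 138  77  79  95 110]
 [168 169 170 168 168 168 171 165 125  79 111 156 156 113  84  91  88  81]
 [135 150 167 171 168 169 171 171 147  92  96 146 134  89  97
[... 815 characters left out ...]
  0   0  -7 -11  -3  -3]
 [ -1   0   1  -3   0  -1   2   2  -2  -2   0  17  34  18   4   7  -5  -3]
 [ -1   0   0   0   1   0   0  -1   2   1  15  23  26  25   7   0  -5  -6]
 [  0  -1   1   0  -1   1  -2   3   0  -2   4  19  23  43  71  16 -14 -10]
 [  1  -1   0   0   0   1   1   0   0 -22 -18   1   2   2   3  -7  -4  -3]
 [  0   1   1  -1   0  -2   0   1   6  -6 -27 -18 -17 -21  -5  -6   0  -3]
 [-17  -3  -1   2  -2  -1   0  -1 -17 -35 -39  -6  17  -2   1  -3  -2   0]
 [ 12 -20 -17  -1  -1  -1   1   2  -5  -6 -37 -48   0   2  -1   3   6   0]
 [-13 -21  13   1 -16   1  19  15 -12  12  23 -24 -12  -2  -8  -1   1   0]
 [ -5  -4   4   1  13  19 -14   3  15   5  14   2   2  -1  -4   0  -2   1]]
```

View pics/t2c.png

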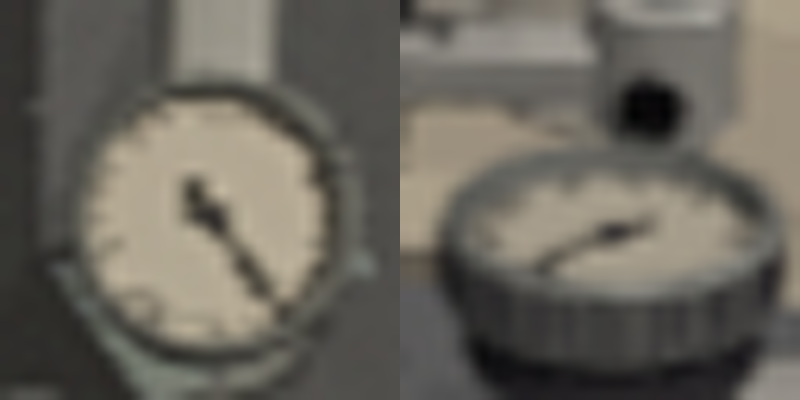

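Top view: the needle did not move, and the ring and bar now lie at the needle's tip, crop about (280,310). I'll fit a small image model to get the remaining angle.

```bash
cat > fit.py <<'E'
from h import *
import sys
from scipy.optimize import least_squares
YAW=np.radians(-2.4); SS=3
def load(fn,c0,half):
    img=cv2.imread(f'pics/{fn}.png',0).astype(float); u0,v0=np.round(c0).astype(int)
    us=np.arange(u0-half,u0+half+1); vs=np.arange(v0-half,v0+half+1)
    o=(np.arange(SS)+.5)/SS-.5
    U,V=np.meshgrid((us[:,None]+o).ravel(),(vs[:,None]+o).ravel())
    d=np.load(f'pics/{fn}.npz'); p=cv2.undistortPoints(np.stack([U,V],-1).reshape(-1,1,2),d['K'],d['D'])[:,0]
    T=d['T']; v=np.c_[p,np.ones(len(p))]@T[:3,:3].T
    W=lambda z:(T[:3,3]+v*((z-T[2,3])/v[:,2])[:,None])[:,:2].reshape(U.shape+(2,))
    return img[vs[0]:vs[-1]+1,us[0]:us[-1]+1],W(124.),W(125.)
def sg(d,s): return 1/(1+np.exp(-np.clip(d/s,-30,30)))
def loc(W,c,a):   # radial, tangential coordinates along direction a (clockwise from column)
    e=np.array([np.cos(YAW-a),np.sin(YAW-a)]); t=np.array([e[1],-e[0]]); X=W-c; return X@e,X@t
# shape: ring r, ring radius, ring halfwidth, ring dark, needle w_in, w_tip, tail len, tail w, hub R, blur, white
S0=[16.5,2.2,.4,.8,1.5,.4,8.,1.5,3.,.5]
def render(W1,W2,c,phi,psi,S,white):
    rr,R,h,dk,w0,w1,tl,tw,hub,s=S
    r,t=loc(W1,c,phi); m=dk*sg(h-abs(np.hypot(r-rr,t)-R),s)+.9*sg(.9-abs(t),s)*sg(r-rr-R-.3,s)
    r,t=loc(W2,c,psi); w=w0+(w1-w0)*np.clip(r/20,0,1)
    n=sg(w-abs(t),s)*sg(20-r,s)*sg(r,s)
    n=np.maximum(n,sg(tw-abs(t),s)*sg(r+tl,s)*sg(-r,s)); n=np.maximum(n,sg(hub-np.hypot(r,t),s))
    I=white*(1-np.clip(m,0,1))*(1-.75*n); k=I.shape[0]//SS
    return I.reshape(k,SS,k,SS).mean((1,3))
def run(fns,c0,phis,psi,cW):
    D=[load(f,c0,12) for f in fns]; n=len(fns); wh=[np.percentile(d[0],80) for d in D]
    RM=18.3
    def res(x):
        c=x[:2]; out=[]
        for k,(I,W1,W2) in enumerate(D):
            M=render(W1,W2,c,x[3+k],x[2],x[3+n:],wh[k]); r=np.hypot(*np.moveaxis(W1[1::SS,1::SS]-cW,-1,0))
            out.append(((M-I)*sg(RM-r,.3)).ravel())
        return np.r_[np.concatenate(out),3*(x[3+n:]-S0)]
    q=least_squares(res,np.r_[cW,psi,phis,S0],loss='soft_l1',f_scale=8)
    J=np.linalg.inv(q.jac.T@q.jac)*100
    print(fns,'centre',q.x[:2].round(2),'needle %.3f'%q.x[2],'marks',q.x[3:3+n].round(3),'left',(q.x[2]-q.x[3:3+n]).round(3),'sd',np.sqrt(np.diag(J))[2:3+n].round(3),'rms',np.sqrt(np.mean(res(q.x)**2)).round(1),'S',q.x[3+n:].round(2))
if __name__=='__main__':
    cW=np.array([517.8,-142.5])
    run(['t1','t2'],(328.3,196.8),[1.88,2.48],2.47,cW)
    run(['t1'],(328.3,196.8),[1.88],2.47,cW)
    c=proj('s7',[517.8,-143.1,124])[0]
    run(['s7','s8'],c,[1.88,2.48],2.47,np.array([517.8,-143.1]))
E
python3 fit.py
```

```text
['t1', 't2'] centre [ 518.52 -142.57] needle 2.497 marks [1.846 2.51 ] left [ 0.651 -0.014] sd [0.012 0.055 0.042] rms 3.4 S [16.78  2.45 -0.14  0.52  1.1   1.28  8.92  2.17  3.16  0.7 ]
['t1'] centre [ 518.58 -142.49] needle 2.501 marks [1.851] left [0.65] sd [0.015 0.048] rms 3.5 S [16.98  2.39 -0.58  0.82  1.25  1.22  8.85  2.15  3.16  0.7 ]
['s7', 's8'] centre [ 515.3  -137.18] needle 2.387 marks [1.765 1.743] left [0.622 0.644] sd [0.016 0.049 0.047] rms 6.2 S [40.59 12.19 10.7   0.53 -1.25  2.11  9.49  2.08  0.35  0.85]
```

```bash
cat > fit2.py <<'E'
from fit import *
import fit
def load2(fn,c0,zf):
    # shift planes by altering heights
    src=open('fit.py').read().replace('W(124.),W(125.)',f'W({zf}),W({zf+1})'); ns={'__name__':'x'}; exec(src,ns); return ns['load'](fn,c0,12)
turn=np.array([0,2.503,3.103])
c0=proj('top0',[517.8,-142.5,148])[0]
D=[load2('top0',c0,148.),load2('t1',(328.3,196.8),124.),load2('t2',(328.3,196.8),124.)]
wh=[np.percentile(d[0],80) for d in D]; cW=np.array([518.3,-142.5])
for RM in (18.3,19.5,20.5):
  for free in (0,1):
    def res(x):
        out=[]
        for k,(I,W1,W2) in enumerate(D):
            c=x[:2]+(x[4:6] if k==0 else 0)
            M=render(W1,W2,c,x[6]+turn[k]+free*x[6+k]*(k>0),x[3] if k==0 else x[2],x[9:],wh[k]); r=np.hypot(*np.moveaxis(W1[1::SS,1::SS]-cW,-1,0))
            out.append(((M-I)*sg(RM-r,.3)).ravel())
        return np.r_[np.concatenate(out),3*(x[9:]-S0),x[4:6],x[7:9]]
    q=least_squares(res,np.r_[cW,2.49,0,0,0,-.62,0,0,S0],loss='soft_l1',f_scale=8); x=q.x
    print(RM,free,'c',x[:2].round(2),'needle',x[2:4].round(3),'dc',x[4:6].round(2),'phi0 %.3f'%x[6],'slip',x[7:9].round(3),'left %.3f'%(x[2]-x[6]-turn[2]-free*x[8]),'rms',np.sqrt(np.mean(res(x)**2)).round(1))
E
python3 fit2.py
```

```text
18.3 0 c [ 518.38 -142.7 ] needle [ 2.488 -0.009] dc [-0.59  0.21] phi0 -0.590 slip [ 0. -0.] left -0.025 rms 3.8
18.3 1 c [ 518.23 -142.78] needle [ 2.488 -0.008] dc [-0.45  0.3 ] phi0 -0.584 slip [-0.081 -0.007] left -0.023 rms 3.8
19.5 0 c [ 518.32 -142.72] needle [ 2.495 -0.009] dc [-0.45  0.22] phi0 -0.604 slip [-0. -0.] left -0.005 rms 4.1
19.5 1 c [ 518.28 -142.74] needle [ 2.49  -0.008] dc [-0.47  0.27] phi0 -0.572 slip [-0.113 -0.016] left -0.025 rms 3.9
20.5 0 c [ 518.57 -142.58] needle [ 2.495 -0.012] dc [-0.78  0.06] phi0 -0.595 slip [ 0. -0.] left -0.013 rms 4.4
20.5 1 c [ 518.45 -142.64] needle [ 2.491 -0.009] dc [-0.73  0.18] phi0 -0.568 slip [-0.104 -0.015] left -0.030 rms 4.2
```

```bash
cat > fit3.py <<'E'
from fit import *
src=open('fit.py').read()
def load3(fn,c0,zf):
    ns={'__name__':'x'}; exec(src.replace('return img[','return W,img['),ns); W,I,_,_=ns['load'](fn,c0,12); return W,I,zf
C=[518.2,-142.7]
def mk(fn,z): return load3(fn,proj(fn,C+[z])[0],z)
F=[('top0',148.),('t1',124.),('t2',124.),('side0',148.),('s7',124.),('s8',124.)]
D=[mk(*f) for f in F]; wh=[np.percentile(d[1][6:19,6:19],70) for d in D]
k3=[0,1,2,0,1,2]
S1=[16.8,2.4,.3,.6,1.1,1.1,8.9,2.1,3.1,.7]
# x: 0 psi,1-3 phi,4 h, 5:17 centres, S
def res(x,RM,use,full=False):
    out=[]
    for k in use:
        W,I,z=D[k]; c=x[5+2*k:7+2*k]; W1=W(z);W2=W(z+x[4]); i=k3[k]
        M=render(W1,W2,c,x[1+i],0. if i==0 else x[0],x[17:],wh[k]); r=np.hypot(*np.moveaxis(W1[1::SS,1::SS]-c0[2*k:2*k+2],-1,0))
        out.append(((M-I)*sg(RM-r,.3)).ravel())
    if full: return [np.sqrt(np.mean(o**2)).round(1) for o in out]
    return np.r_[np.concatenate(out),6*(x[17:]-S1),3*(x[4]-1)]
c0=np.tile(C,6).astype(float)
for RM in (18.3,20.):
  for use in ([0,1,2],[3,4,5],[4,5],[0,1,2,3,4,5]):
    best=None
    for dy in (0,-2,2):
        st=c0.copy(); st[7::2]+=dy
        q=least_squares(res,np.r_[2.49,-.59,1.88,2.49,1.,st,S1],args=(RM,use),loss='soft_l1',f_scale=8,x_scale=np.r_[.05,.1,.1,.1,.5,np.ones(12),np.ones(10)])
        if best is None or q.cost<best.cost: best=q
    x=best.x; print(RM,use,'psi %.3f'%x[0],'phi',x[1:4].round(3),'turn',np.diff(x[1:4]).round(3),'h %.2f'%x[4],'LEFT %.3f'%(x[0]-x[3]),'via t1 %.3f'%(x[0]-x[2]-.6),'via t0 %.3f'%(x[0]-x[1]-3.103),res(x,RM,use,True), x[5:17].round(1))
E
timeout 500 python3 fit3.py
```

```text
18.3 [0, 1, 2] psi 2.489 phi [-0.562  1.799  2.49 ] turn [2.36  0.691] h 5.17 LEFT -0.001 via t1 0.090 via t0 -0.053 [np.float64(3.4), np.float64(4.1), np.float64(3.6)] [ 517.1 -142.4  517.5 -142.7  517.8 -142.6 1204.5  893.2  314.6 -816.4
  216.6 -132.6]
18.3 [3, 4, 5] psi -1.347 phi [-0.839 -0.401 -2.396] turn [ 0.438 -1.995] h 0.16 LEFT 1.049 via t1 -1.546 via t0 -3.612 [np.float64(9.5), np.float64(8.2), np.float64(8.6)] [ 244.8 -601.2 1622.3   19.5  399.9 -571.1  524.3 -131.5  499.  -169.2
  527.4 -174.2]
18.3 [4, 5] psi 0.268 phi [54.05   3.801 -0.237] turn [-50.249  -4.039] h 1.00 LEFT 0.506 via t1 -4.133 via t0 -56.884 [np.float64(8.0), np.float64(8.5)] [  257.7   -98.7   768.3   380.9   303.2  -504.9   201.7 -1009.6   548.1
  -189.8   472.7  -169.7]
18.3 [0, 1, 2, 3, 4, 5] psi 2.487 phi [-0.595  1.873  1.915] turn [2.468 0.042] h -0.09 LEFT 0.572 via t1 0.013 via t0 -0.021 [np.float64(5.6), np.float64(4.1), np.float64(4.2), np.float64(9.2), np.float64(5.4), np.float64(5.7)] [ 517.9 -142.5  518.7 -142.5  518.5 -142.7  519.5 -131.9  518.2 -132.8
  518.3 -132.8]
20.0 [0, 1, 2] p
[... 438 characters left out ...]
p.float64(8.2), np.float64(8.8)] [  288.3    82.4   488.2 -1093.1   371.9   695.8   517.5  -135.4   513.9
  -134.8   513.9  -134.2]
20.0 [4, 5] psi 0.236 phi [-43.336  -0.379  -0.392] turn [ 4.2956e+01 -1.3000e-02] h 14.81 LEFT 0.628 via t1 0.016 via t0 40.469 [np.float64(7.9), np.float64(8.3)] [-168.9  319.3  380.3   54.8 1158.9 -229.9  571.1 -758.   481.9 -175.4
  482.8 -175.5]
20.0 [0, 1, 2, 3, 4, 5] psi 2.493 phi [-0.559  1.834  2.46 ] turn [2.394 0.626] h 2.30 LEFT 0.033 via t1 0.059 via t0 -0.051 [np.float64(4.3), np.float64(4.3), np.float64(3.9), np.float64(12.1), np.float64(11.3), np.float64(12.9)] [ 517.4 -142.4  518.2 -142.5  518.4 -142.4  519.  -136.9  517.8 -137.6
  518.1 -137.4]
```

Run:
```python
from h import *
a=cv2.imread('pics/side0.png',0).astype(int);b=cv2.imread('pics/s8.png',0).astype(int)
print('coupon diff',np.abs(a-b)[243:258,302:345].mean(),'right objects',np.abs(a-b)[285:360,255:400].mean())
o=ctrl.get_obs(); print(o['t'],o['ft_force'],o['width'])
print(ctrl.close_job())
```

```text
coupon diff 1.1116279069767443 right objects 1.7246896551724138
29.65 [ 0.12842189 -0.65947768  0.66612037] 88.1217872786216
the job is handed in; nothing more can be done
None
```

I set the gauge and handed the job in at 29.65 s of the 56 s allowed, with the gripper open and about 150 mm clear of the gauge. The weakest check is how exactly the zero mark lines up with the needle.

- **Lowering:** I gripped the bezel and slid the gauge down about 24 mm. The foot met the bare coupon roughly 4 mm before the end. The vertical force stayed below 8 N at every reading.
- **Needle:** it stands at about 2.49 rad, or 0.40 of a turn. That is inside the quarter-to-half range but somewhat more than a third.
- **Bezel:** I turned it 2.5 rad clockwise, let go and looked. I then gripped again, turned another 0.6 rad and released. The needle did not move during the second turn.

**Zero mark alignment:** measured directly in the last top picture, the mark is within about ±0.03 rad of the needle. Two indirect estimates disagreed with each other: about +0.01 to +0.09 rad from the picture after the first turn, and about -0.02 to -0.06 rad from the first picture plus the known turning. I trusted the direct one. The side camera could not settle it, because my fit to its pictures failed.

**Coupon and other items:** comparing the first and last side pictures, the coupon area and the coated coupons and loupe on the right look unchanged. I did not check the vial separately, but the arm passed well above it.

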